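# Close and pin the drill jig

### The arm

A 6-joint arm with a two-finger parallel gripper is mounted at the origin on a cart in front of the work surface, level with it; the furniture and walls round the work are solid. World frame = base frame: x ahead of the robot, y to its left, z up, the work surface at z = 0. Lengths are in m, angles in rad, forces in N, time in s.
With the tool pointing down it reaches from about 0.375 to 0.9 m from the base axis. Payload 3.1 kg.
Tool frame: the origin (TCP) lies midway between the tips of the shut fingers; the grasp point (between the pads) lies 19 mm behind it; z points along the fingers, y is the line along which they close (so a half turn about z gives the same grasp; the last joint's range is limited). The gripper opens to 87 mm and grips with 3 to 60 N. Pads are 19 mm wide; open, the fingers measure 117 mm over their backs; the gripper's body (75 mm by 190 mm) begins 51 mm behind the grasp point.
Start: joints at [-1.522, 0.527, 1.433, -0, 1.181, -0.178], TCP at [0.141, -0.609, 0.223] pointing down, gripper open.
Joint ranges: [-3.08, 3.08], [-0.75, 2.2], [0.22, 2.44], [-1.43, 4.57], [0, 2.65], [-2.85, 2.85]. Speed limits (rad/s): [2.79, 2.79, 3.14, 3.14, 3.14, 3.14].

### API

Orientations are given as a unit quaternion [x, y, z, w].
In Python, from rig import status, imaging, order gives the robot as it stands.
- The arm moves only by the tool arm_command, never from a script. Its argument "deltas" is one flat list of numbers, 5 for each row, row after row: the opening, from -1 (shut) to 1 (fully open), so that 0 is half open, then the shift along the tool's x, y, z in m, then the turn about the tool's z in rad. In form: [gripper, tx, ty, tz, roll, gripper, tx, ty, tz, roll, ...]. A call has 1 to 12 rows; each row shifts and turns the commanded pose from where the row before left it, along the tool's axes as they then stand; what a row does not reach is not made up. A row lasts 1/8 s, in which the tool goes at most 62.5 mm and 10.7 degrees, less where a joint would pass 70% of its speed; a pose out of reach is approached as far as the arm can. A call with a gripper value outside its range is refused whole. The fingers move at their own pace and stop on an object; "newtons" is the grip in N (left out, the last holds). Time passes only in rows, so rows that do not move let the fingers close. It gives the time, the measured TCP pose, the force, the opening and the grip force at its end, in the units of the state.
- status.get_obs(): the state, without advancing time (a new reading comes with each control period).
- imaging.camera(name): name is "scene" or "top" or "wrist"; returns (picture, depth): 480x640x3 uint8, red, green, blue; 480x640 float32, m along the optical axis (not along the pixel's ray), 0 where there is no reading.
- imaging.camera_params(name): a dict with "intrinsics" (3x3 intrinsics, pixels), "k1" (the pictures are not rectified: a ray, as slopes to the right and down, at radius r is drawn at 1 + k1 r^2 times it, then the intrinsics apply), "camera_from_world" (4x4, takes a point from world to camera coordinates). Camera axes: x right, y up, looking along -z (the intrinsics and any distortion apply to the point x, -y, -z); pixel columns grow to the right and rows downward; lengths in m; the calibration is good to about 2 mm. A picture is of the moment at which its call begins: read the wrist's pose just before it. camera_params takes no time and is no camera call; for the wrist camera it gives the pose at the moment of the call.
- order.hand_in(): hands the job in; it is judged then, once.
The state is a dict: "time": time; "q": joint angles; "joint_velocities": joint speeds; "joint_torque": joint torques, N m; "position": TCP position; "tool_rot": TCP orientation; "ft_force": force on the tool from outside, world axes, zero at the start; "moment": the same for the moment, N m; "grip_width": finger opening in m; "grip_force": force on a finger pad.
Only numpy, scipy, OpenCV 4.12 (cv2) and the standard library are available. Lean on these libraries where they do the work, as an engineer would, in place of code of your own. Each camera call takes 0.05 s, during which the arm holds its last target. There are 200 camera calls.

### The job

A plated collar is loaded in the drill jig: swing the jig's open leaf down until it is fully home. Then take the ball-lock pin from the V-block by squeezing its button, find the clevis hole by feel from the robot's left (the jig's body is clamped somewhat back from the stop bar on its plate), slide the pin through the lugs and the leaf until its shoulder is home, and let go so that the button springs out and the balls lock. Press and push gently, never ram the pin, and leave the other things where they stand.

Things in the scene. Friction and masses are not known exactly. Their poses are not given: they have to be found in the camera images.
- jig: dark sub-plate 240 x 124 x 10 mm (its x, y, z) fixed to the bench, origin at the centre of its underside, x away from the robot, y to the left; near its front edge a stop bar. On it, clamped through slots, the leaf drill jig: base 190 x 92 x 14 mm, clevis at the near end, hinge at the far end, collar in the nest. It is set back (+x) from the bar by 3 to 21 mm and up to 5 mm off in y, unmeasured
- clevis_at_stop (a point): where the hole's centre in the outer face of the left (+y) lug would be with the jig against the stop bar: x -87, y 22, z 62 mm of the jig, same axes. The true mouth lies 3 to 21 mm towards +x, up to 5 mm off in y, height true. The 13.4 mm hole runs along y through two lugs 12 mm thick, 34 mm long (x), top z 74; outer faces 44 mm apart, leaf's eye between; the pin goes in along -y
- leaf (a joint): hinge angle of the aluminium leaf, rad: 0 = fully down, its eye's 13.4 mm hole in line with the lugs; grows as the free end rises (0.5 to 0.95 at the start). Hinge axis: along y, 150 mm behind the clevis hole at its height. At the free end a thumb tab 17 mm wide and 10 mm thick reaches from 165 to 212 mm from the hinge: press its outer half. The stiff hinge stays where left, takes under 5 N at the tab
- pin: ball-lock pin, loose, about 0.15 kg, level in the V-block, axis 44 mm above the bench. Origin on its axis at the shoulder's seating face; y runs along the pin to the handle, nose to -y. Shoulder (radius 11 mm) y 0 to 4 mm, hub (radius 8) to 30, black flange (radius 24) 30 to 35, neck (radius 12.5) to 49, then the push button. Home: shoulder on the left lug; balls then clear the right lug by 2 mm
- pin_tip (a point): tip of the pin's nose on its axis, y = -54.5 mm of the pin. The nose is blunt: chamfered over 3 mm from 6 to 4.2 mm radius; the shank is 12 mm thick. Four balls at y = -48 mm stand out to 8.6 mm radius and block the hole unless drawn in by the pressed button; they cannot come out while the pin is more than 2 mm short of home
- button_top (a point): middle of the push button's outer face (round, radius 24 mm), y = 62 mm of the pin, 57 pressed. Grip the pin from above, fingers closing along its axis, one before the flange (over the hub), one behind the button, 32 mm apart (27 pressed), tips 10 to 14 mm above the axis: the squeeze presses the button and holds the pin; letting go releases the button
- button (a joint): travel of the pin's push button, m: 0 = out (balls out, locked), 0.005 = fully pressed (balls in, flush from about 0.0048). Its spring pushes with 3 N when out and 8 N fully pressed
- vblock: steel V-block fixed to the bench (pose varies), 60 x 22 x 45 mm (its x, y, z), origin at the centre of its underside; its 90 degree groove runs along its y and carries the pin's hub
- grease_tin: bystander: flat round tin, 70 mm across, 31 mm high, loose; origin at the centre of its underside
- plug_gauge: bystander: plug gauge, 108 mm long (its y) and 39 mm thick, lying loose on the bench; origin at its middle, on the bench
- setting_block: bystander: ground steel block 30 x 35 x 20 mm, loose; origin at the centre of its underside

How it is judged:
By the outcome, as a careful person would: the job done as asked, in the order asked, and still so for the second after the job is handed in, with the robot touching nothing.
It also fails if it takes over 72 s, if anything falls off the work surface, if the arm or the gripper's body presses on something with over 40 N, if the wrist force passes 120 N, or if a joint passes its speed limit or range.

## Working session

There is one attempt and no reset: what is moved stays moved. The work goes in short steps, Python scripts to look and compute and a tool call to move; the robot and the scene stay as the last step left them, time stands still between calls to the robot, and variables do not carry over. Pictures are saved under pics/ and viewed, at most 10 in all, crops included, and the job is handed in when it is done.

Besides the shell and the picture viewer there is one more tool, called after ">>>" as name(argument=value, ...) on one line, values as JSON. arm_command: Moves the arm, as the interface text tells. Its arguments: {"type":"object","properties":{"deltas":{"type":"array"},"newtons":{"type":"number"}},"required":["deltas"]}

```bash
ls; mkdir -p pics; cat > h.py <<'E'
import numpy as np, cv2
from rig import status, imaging, order
from scipy.spatial.transform import Rotation as R
def grab(n):
    P=imaging.camera_params(n); im,d=imaging.camera(n); np.savez('%s.npz'%n,im=im,d=d,K=P['intrinsics'],k1=P['k1'],T=P['camera_from_world']); return load(n)
def load(n): return dict(np.load('%s.npz'%n))
def rays(c,uv):
    K=c['K']; uv=np.atleast_2d(np.asarray(uv,float))
    D=np.array([float(c['k1']),0,0,0,0])
    s=cv2.undistortPoints(uv[:,None].copy(),K,D)[:,0]
    v=np.c_[s[:,0],-s[:,1],-np.ones(len(s))]
    T=c['T']; return -T[:3,:3].T@T[:3,3], v@T[:3,:3]
def onz(c,uv,z):
    o,v=rays(c,uv); return o+v*((z-o[2])/v[:,2])[:,None]
def bydepth(c,uv):
    o,v=rays(c,uv); uv=np.atleast_2d(np.asarray(uv)).astype(int); return o+v*c['d'][uv[:,1],uv[:,0]][:,None]
def cloud(c):
    g=np.stack(np.meshgrid(np.arange(640),np.arange(480)),-1).reshape(-1,2)
    p=bydepth(c,g); p[c['d'].ravel()==0]=np.nan; return p.reshape(480,640,3)
def proj(c,p):
    q=np.atleast_2d(p)@c['T'][:3,:3].T+c['T'][:3,3]; s=np.c_[q[:,0],-q[:,1]]/-q[:,2:]
    s=s*(1+float(c['k1'])*(s**2).sum(1))[:,None]; return s@c['K'][:2,:2].T+c['K'][:2,2]
def save(c,f): cv2.imwrite('pics/'+f,c['im'][:,:,::-1])
E
python3 - <<'E'
from h import *
s=status.get_obs(); print({k:np.round(v,3) for k,v in s.items()})
a=grab('top');b=grab('scene')
for c in(a,b): o,v=rays(c,[[320,240]]); print(o,v, c['K'][0,0],c['k1'],(c['d']>0).mean())
save(a,'top.png');save(b,'scene.png')
E
```

```text
pics
{'time': np.float64(0.0), 'q': array([-1.521,  0.528,  1.434, -0.   ,  1.181, -0.179]), 'joint_velocities': array([-0.   , -0.001,  0.001,  0.001,  0.001, -0.002]), 'joint_torque': array([  0.   , -44.004, -17.659,   0.063,   0.058,  -0.   ]), 'position': array([ 0.141, -0.608,  0.222]), 'tool_rot': array([ 0.994,  0.114,  0.   , -0.001]), 'ft_force': array([ 0.189, -0.768,  0.639]), 'moment': array([-0.05 ,  0.034, -0.003]), 'grip_force': np.float64(0.0), 'grip_width': np.float64(0.087)}
[0.30359581 0.21267112 1.338854  ] [[ 0.16258992 -0.00611031 -0.98681695]] 583.7824820022691 -0.090068487971463 0.9961002604166667
[-0.22767089  0.64894203  0.67221466] [[ 0.72418383 -0.40074646 -0.56242027]] 496.14583486749314 0.04826176222158298 0.9959733072916667
```

View pics/top.png

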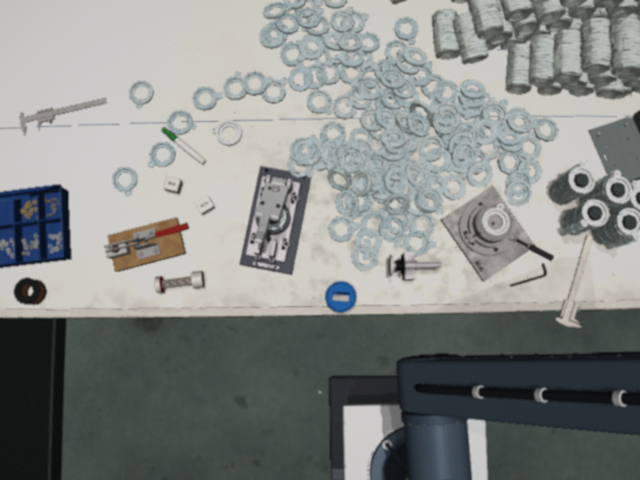

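View pics/scene.png

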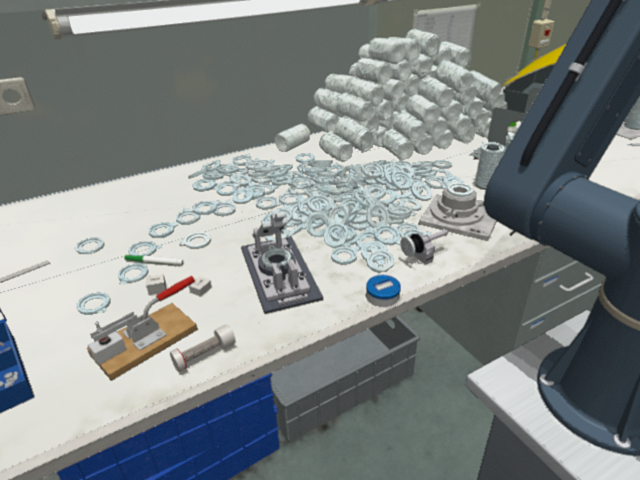

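The top view shows the jig at about (275,220) with its clevis at the lower end, the pin in its V-block at about (415,265) with the button to the left, and the tin at (341,296). The scene view shows the leaf raised at about (270,225). Next I'll measure these.

```bash
python3 - <<'E'
from h import *
a=load('top');b=load('scene')
def crop(c,x,y,w,h,s): return cv2.resize(c['im'][y:y+h,x:x+w,::-1],(w*s,h*s),interpolation=cv2.INTER_CUBIC)
A=crop(a,235,160,80,120,5);B=crop(a,380,230,80,60,5);C=crop(b,390,220,50,50,6)
o=np.zeros((600,800,3),np.uint8);o[:600,:400]=A;o[:300,400:]=B;o[300:,400:700]=C
cv2.imwrite('pics/c1.png',o)
# subplate dark mask
hsv=cv2.cvtColor(a['im'],cv2.COLOR_RGB2HSV)
m=(hsv[...,2]<110).astype(np.uint8); m[:, :235]=0;m[:,315:]=0;m[:160]=0;m[280:]=0
m=cv2.morphologyEx(m,cv2.MORPH_CLOSE,np.ones((5,5),np.uint8))
cs=max(cv2.findContours(m,0,2)[0],key=cv2.contourArea)
w=onz(a,cs[:,0],0.010)
r=cv2.minAreaRect((w[:,:2]*1000).astype(np.float32)); print(r, cv2.boxPoints(r))
P=cloud(a)
# pin area heights
sub=P[235:290,380:450]; print('maxz',np.nanmax(sub[...,2]))
Q=sub.reshape(-1,3); Q=Q[Q[:,2]>0.03]; print(len(Q), Q.min(0),Q.max(0))
PB=cloud(b); z=PB[...,2]
sel=(PB[...,0]>0.3)&(PB[...,0]<0.5)&(PB[...,1]>-0.0)&(PB[...,1]<0.25)&(z>0.033)&(z<0.12)
print(PB[sel].min(0),PB[sel].max(0),sel.sum())
E
```

```text
((573.406982421875, 306.97998046875), (121.27574920654297, 237.3369903564453), 78.34503936767578) [[444.9353  271.56546]
 [677.37885 223.61923]
 [701.87866 342.3945 ]
 [469.43512 390.34073]]
maxz 0.07245351173089953
688 [ 0.42695543 -0.06484379  0.03013279] [0.48673368 0.05167136 0.07245351]
[3.63797481e-01 4.69801781e-05 3.30597279e-02] [0.4814912  0.17650593 0.06758299] 484
```

View pics/c1.png

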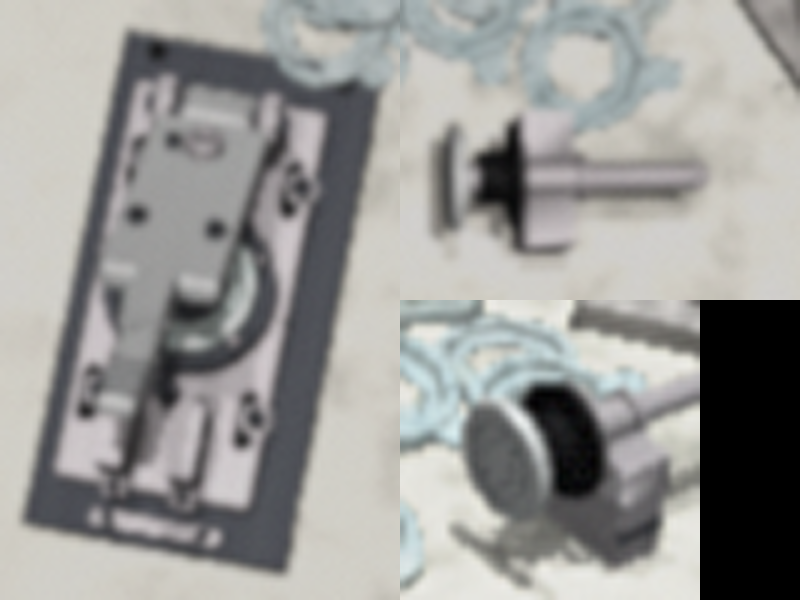

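The crop shows the leaf raised over the collar, with both lugs at the near end at about (115,440) and (183,440) in the crop. The pin lies along world -y, with its nose at full-image pixel (441,265) and its button at (388,265).

```bash
cat >> h.py <<'E'
JC=np.array([0.5734,0.3070,0]); JA=np.radians(-11.655)
def tojig(p):
    c,s=np.cos(JA),np.sin(JA); M=np.array([[c,-s,0],[s,c,0],[0,0,1]]); return (np.asarray(p)-JC)@M
def fromjig(p):
    c,s=np.cos(JA),np.sin(JA); M=np.array([[c,-s,0],[s,c,0],[0,0,1]]); return np.asarray(p)@M.T+JC
E
python3 - <<'E'
from h import *
a=load('top');b=load('scene')
for n,c in(('top',a),('scene',b)):
    J=tojig(cloud(c).reshape(-1,3))
    J=J[(abs(J[:,0])<.13)&(abs(J[:,1])<.065)&(J[:,2]>-.05)]
    print(n,len(J))
    for lo in np.arange(-0.12,0.12,0.01):
        q=J[(J[:,0]>=lo)&(J[:,0]<lo+.01)]
        h=q[q[:,2]>0.05]
        print(round(lo,2),np.round(np.percentile(q[:,2],[5,50,98]),3), 'n',len(h), np.round([h[:,1].min(),h[:,1].max()],3) if len(h) else '')
# pin
P=np.array([[388,265.6],[441,265.4]])
print(onz(a,P,0.044))
hsv=cv2.cvtColor(a['im'],cv2.COLOR_RGB2HSV)
# shank edges by columns: z>20mm
Pc=cloud(a)
m=np.isfinite(Pc[...,2])&(Pc[...,2]>0.036)
for u in range(384,446,2):
    r=np.where(m[240:290,u])[0]+240
    if len(r): print(u,r.min(),r.max(),np.round(Pc[r,u,2].max(),3),np.round([Pc[r,u,1].mean()],3))
E
```

```text
top 6036
-0.12 [-0.001  0.01   0.022] n 0 
-0.11 [0.005 0.011 0.031] n 0 
-0.1 [0.005 0.019 0.072] n 27 [-0.017  0.025]
-0.09 [0.007 0.025 0.204] n 98 [-0.017  0.027]
-0.08 [0.007 0.026 0.2  ] n 92 [-0.017  0.027]
-0.07 [0.007 0.025 0.193] n 70 [-0.018  0.016]
-0.06 [0.006 0.027 0.184] n 62 [-0.017  0.014]
-0.05 [0.006 0.024 0.18 ] n 60 [-0.004  0.014]
-0.04 [0.007 0.026 0.178] n 48 [-0.006  0.013]
-0.03 [0.006 0.041 0.167] n 101 [-0.02   0.032]
-0.02 [0.007 0.042 0.151] n 100 [-0.025  0.031]
-0.01 [0.005 0.042 0.143] n 103 [-0.026  0.03 ]
-0.0 [0.006 0.046 0.136] n 104 [-0.025  0.03 ]
0.01 [0.004 0.045 0.128] n 93 [-0.021  0.03 ]
0.02 [0.005 0.038 0.118] n 88 [-0.021  0.031]
0.03 [0.005 0.026 0.109] n 89 [-0.021  0.03 ]
0.04 [0.005 0.025 0.102] n 86 [-0.021  0.03 ]
0.05 [0.006 0.027 0.099] n 85 [-0.021  0.031]
0.06 [0.005 0.027 0.083] n 89 [-0.024  0.034]
0.07 [0.006 0.043 0.076] n 113 [-0.028  0.039]
0.08 [0.004 0.023 0.076] n 57 [-0.024  0.034]
0.09 [0.002 0.012 0.025] n 0 
0.1 [0.004 0.01  0.015] n 0 
0.11 [0.004 0.011 0.019] n 0 
scene 5066
-0.12 [-0.001  0.009  0.02 ] n 0 
-0.1
[... 1059 characters left out ...]
07  0.044     ]]
390 255 275 0.064 [0.051]
392 255 275 0.072 [0.047]
394 262 268 0.059 [0.041]
396 260 270 0.063 [0.037]
398 260 270 0.059 [0.033]
400 260 270 0.062 [0.028]
402 255 275 0.061 [0.024]
404 256 275 0.07 [0.021]
406 252 278 0.053 [0.014]
408 252 278 0.056 [0.009]
410 252 278 0.053 [0.005]
412 252 278 0.054 [0.]
414 252 278 0.053 [-0.004]
416 260 269 0.055 [-0.008]
418 263 267 0.052 [-0.013]
420 263 267 0.053 [-0.017]
422 263 267 0.055 [-0.021]
424 263 267 0.052 [-0.026]
426 263 267 0.053 [-0.03]
428 262 267 0.054 [-0.035]
430 262 267 0.051 [-0.04]
432 262 267 0.054 [-0.043]
434 262 267 0.052 [-0.049]
436 262 267 0.056 [-0.053]
438 262 267 0.053 [-0.057]
440 263 267 0.051 [-0.062]
```

>>> arm_command(deltas=[1,0,0,-0.04,0.144,1,0,0,-0.04,0.144,1,0,0,-0.04,0.144,1,0.05,-0.03,0,0,1,0.05,-0.03,0,0,1,0.05,-0.03,0,0,1,0.04,-0.04,0,0,1,0,-0.055,0,0,1,0,-0.055,0,0,1,0,-0.055,0,0,1,0,-0.055,0,0,1,0,-0.055,0,0])

```text
time: 1.6
position: [0.4093, -0.2488, 0.3422]
tool_rot: [0.995, -0.102, -0.0, -0.0]
ft_force: [0.1, -0.5, 0.1]
grip_width: 0.0871
grip_force: 0.0
```

>>> arm_command(deltas=[1,0,-0.055,0,0,1,0,-0.055,0,0,1,0,-0.055,0,0,1,0,-0.055,0,0,1,0,-0.055,0,0,1,0,-0.055,0,0,1,0,-0.055,0,0,1,0,-0.055,0,0,1,0,-0.055,0,0,1,0,-0.055,0,0,1,0,-0.03,0,0,1,0,0,0,0])

```text
time: 3.1
position: [0.5266, 0.319, 0.3414]
tool_rot: [0.995, -0.1, -0.001, 0.0]
ft_force: [-0.4, -0.3, 0.2]
grip_width: 0.0872
grip_force: 0.0
```

```bash
python3 - <<'E'
from h import *
s=status.get_obs(); print(s['time'],s['position'],s['tool_rot'],s['q'],s['ft_force'])
c=grab('wrist'); save(c,'w1.png'); o,v=rays(c,[[320,240]]); print(o,v,c['K'][0,0],proj(c,fromjig([[-.087,.022,.074],[.063,0,.07]])))
E
```

```text
3.1 [0.52656386 0.31904511 0.34144204] [ 9.94955767e-01 -1.00312035e-01 -6.70287578e-04  2.62563050e-04] [3.63400547e-01 4.08769437e-01 1.29990032e+00 1.31392957e-04
 1.43435676e+00 2.13514103e+00] [-0.3731025  -0.25491986  0.21736657]
[0.59645968 0.30432305 0.50340464] [[-0.27255976  0.06323692 -0.96026354]] 331.8511021974227 [[307.35618834 229.22186566]
 [324.19729538 110.95874349]]
```

View pics/w1.png

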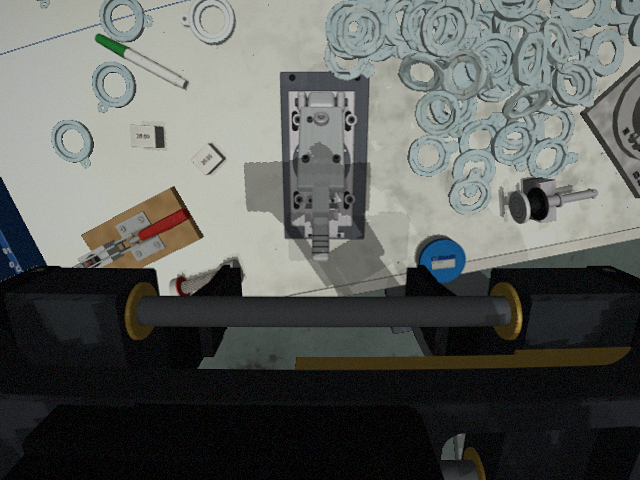

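The wrist view shows the jig at (322,160) with the leaf tab end at (320,258), and the pin at (545,200) to the right. I'll fit the leaf line and the lug extents from the depth data.

```bash
python3 - <<'E'
from h import *
for n in('top','scene','wrist'):
    c=load(n); J=tojig(cloud(c).reshape(-1,3)); J=J[np.isfinite(J[:,0])]
    q=J[(abs(J[:,0])<.14)&(J[:,1]>-.004)&(J[:,1]<.014)&(J[:,2]>.09)&(J[:,2]<.28)]
    k=np.polyfit(q[:,0],q[:,2],1)
    for _ in range(3):
        r=q[:,2]-np.polyval(k,q[:,0]); k=np.polyfit(q[abs(r)<.006,0],q[abs(r)<.006,2],1)
    g=q[abs(q[:,2]-np.polyval(k,q[:,0]))<.008]
    print(n,'theta',-np.arctan(k[0]),'z at x=-.05',np.polyval(k,-.05),'end x',np.percentile(g[:,0],[0,1,3]),'zmax',np.percentile(g[:,2],[97,100]), 'hinge x@z67', (.069-k[1])/k[0])
    l=J[(J[:,0]<-.04)&(J[:,0]>-.12)&(J[:,2]>.068)&(J[:,2]<.08)&(abs(J[:,1])<.04)]
    L=l[l[:,1]>.008];Rr=l[l[:,1]<0]
    for m in(L,Rr):
        if len(m)>3: print(len(m),'x',np.percentile(m[:,0],[0,5,95,100]).round(4),'y',np.percentile(m[:,1],[0,5,95,100]).round(4),'z',np.median(m[:,2]))
E
```

```text
top theta 0.6927263994649187 z at x=-.05 0.1757824974901352 end x [-0.08789796 -0.0858138  -0.08417196] zmax [0.20195073 0.20587813] hinge x@z67 0.07866445935757385
55 x [-0.0921 -0.0912 -0.0728 -0.0717] y [0.0147 0.0152 0.0264 0.0274] z 0.0733763247405248
87 x [-0.0922 -0.0901 -0.0601 -0.0586] y [-0.0176 -0.0168 -0.0061 -0.0049] z 0.07374356809135785
scene theta 0.7305921943513969 z at x=-.05 0.16326097639396916 end x [-0.09013762 -0.08933649 -0.08887568] zmax [0.20126001 0.20221207] hinge x@z67 0.055203794967273255
85 x [-0.0949 -0.0925 -0.0607 -0.0575] y [0.0174 0.0179 0.0292 0.0293] z 0.07388327338610312
85 x [-0.0945 -0.0925 -0.0591 -0.057 ] y [-0.0149 -0.014  -0.0027 -0.0024] z 0.07326245267103393
wrist theta 0.69569678104796 z at x=-.05 0.1757381133728138 end x [-0.08687971 -0.08498016 -0.08235201] zmax [0.20187716 0.20450962] hinge x@z67 0.07783638881292046
182 x [-0.0927 -0.0907 -0.0594 -0.0585] y [0.0169 0.017  0.025  0.0252] z 0.07415966268314722
234 x [-0.0926 -0.0909 -0.0594 -0.0584] y [-0.0177 -0.0174 -0.0068 -0.0067] z 0.07397174447882551
```

>>> arm_command(deltas=[-1,-0.011,-0.002,0.02,0,-1,-0.011,0,0.02,0,-1,0,0,0.03,0,-1,0,0,0.03,0,-1,0,0,0.02,0,-1,0,0,0,0], newtons=20)

```text
time: 3.9
position: [0.5045, 0.3215, 0.221]
tool_rot: [0.995, -0.103, -0.002, 0.001]
ft_force: [0.2, -1.0, 0.0]
grip_width: 0.0349
grip_force: 0.0
```

>>> arm_command(deltas=[-1,0,-0.003,0,0,-1,0,0,0.006,0,-1,0,0,0.006,0,-1,0,0,0.006,0])

```text
time: 4.4
position: [0.5064, 0.3266, 0.2043]
tool_rot: [0.995, -0.102, 0.0, -0.0]
ft_force: [0.2, 0.3, -0.2]
grip_width: 0.0019
grip_force: 0.0
```

```bash
python3 - <<'E'
from h import *
for i in range(3):
    s=status.get_obs(); print(s['time'],s['position'],s['tool_rot'],s['grip_width'],s['ft_force'],tojig(s['position']))
E
```

```text
4.4 [0.5063715  0.326553   0.20430255] [ 9.94802200e-01 -1.01826213e-01  6.57467619e-05 -1.52225890e-06] 0.0018576796096902695 [ 0.22685379  0.26038551 -0.22869432] [-0.06959655  0.00560888  0.20430255]
4.4 [0.5063715  0.326553   0.20430255] [ 9.94802200e-01 -1.01826213e-01  6.57467619e-05 -1.52225890e-06] 0.0018576796096902695 [ 0.22685379  0.26038551 -0.22869432] [-0.06959655  0.00560888  0.20430255]
4.4 [0.5063715  0.326553   0.20430255] [ 9.94802200e-01 -1.01826213e-01  6.57467619e-05 -1.52225890e-06] 0.0018576796096902695 [ 0.22685379  0.26038551 -0.22869432] [-0.06959655  0.00560888  0.20430255]
```

>>> arm_command(deltas=[-1,-0.001,0,0.007,0,-1,-0.006,0,0.008,0,-1,-0.006,0,0.008,0,-1,-0.006,0,0.008,0,-1,-0.005,0,0.009,0,-1,-0.005,0,0.009,0,-1,-0.005,0,0.009,0,-1,-0.0035,0,0.0095,0,-1,-0.0035,0,0.0095,0,-1,-0.0035,0,0.0095,0])

```text
time: 5.65
position: [0.4627, 0.3356, 0.1174]
tool_rot: [0.995, -0.102, 0.0, 0.0]
ft_force: [0.4, 0.3, 0.4]
grip_width: 0.0004
grip_force: 0.3
```

```bash
python3 - <<'E'
from h import *
c=grab('scene'); 
p=proj(c,fromjig([-.08,.0045,.14]))[0].astype(int); print(p)
x,y=max(p[0]-60,0),max(p[1]-60,0)
cv2.imwrite('pics/s2.png',cv2.resize(c['im'][y:y+140,x:x+140,::-1],(560,560),interpolation=cv2.INTER_CUBIC))
E
```

```text
[283 239]
```

View pics/s2.png

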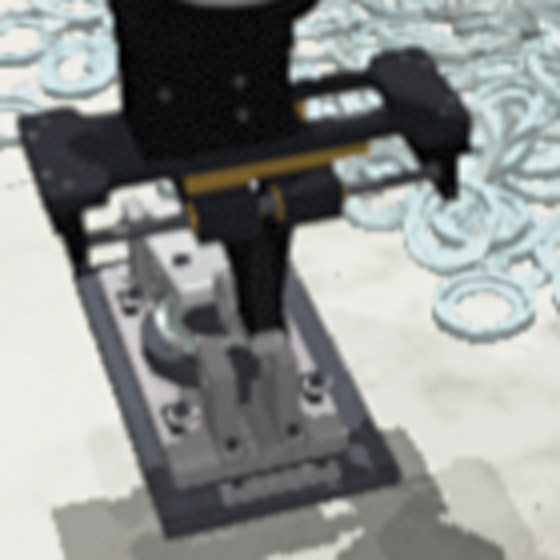

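The crop shows the shut fingers at about (262,300), in front of the leaf. I can't see the tab clearly, so I'll check the depth data.

```bash
python3 - <<'E'
from h import *
c=load('scene'); J=tojig(cloud(c)).reshape(-1,3)
print(proj(c,fromjig([[-.113,.0045,.117],[-.13,.0045,.11],[-.0755,.0265,.062]]))-[223,179])
s=status.get_obs();print(tojig(s['position']),s['q'])
q=J[(J[:,0]>-.15)&(J[:,0]<.09)&(J[:,1]>-.005)&(J[:,1]<.035)&(J[:,2]>.05)&(J[:,2]<.15)]
for lo in np.arange(-.15,.09,.01):
    r=q[(q[:,0]>=lo)&(q[:,0]<lo+.01)]
    if len(r): print(round(lo,2),len(r),np.percentile(r[:,2],[0,50,90,100]).round(3),np.percentile(r[:,1],[0,100]).round(3))
E
```

```text
[[66.11143337 79.80530883]
 [68.77490374 87.87928424]
 [52.1613963  93.82597583]]
[-0.11543622  0.00500867  0.11617543] [4.32380988e-01 5.99585295e-01 1.66412912e+00 2.17885312e-04
 8.80899962e-01 2.20719492e+00]
-0.14 17 [0.112 0.115 0.119 0.121] [0.001 0.015]
-0.13 174 [0.11  0.131 0.146 0.15 ] [-0.004  0.019]
-0.12 17 [0.109 0.134 0.145 0.149] [0.006 0.018]
-0.11 10 [0.109 0.122 0.132 0.137] [0.015 0.017]
-0.1 82 [0.05  0.065 0.076 0.111] [-0.005  0.029]
-0.09 63 [0.051 0.074 0.109 0.117] [-0.005  0.029]
-0.08 49 [0.053 0.074 0.114 0.115] [-0.005  0.029]
-0.07 50 [0.051 0.075 0.11  0.112] [-0.004  0.03 ]
-0.06 64 [0.05  0.093 0.109 0.11 ] [0.003 0.032]
-0.05 43 [0.054 0.096 0.099 0.1  ] [0.003 0.033]
-0.04 26 [0.091 0.097 0.098 0.099] [0.004 0.033]
-0.03 34 [0.051 0.094 0.095 0.098] [0.003 0.033]
-0.02 38 [0.05  0.092 0.095 0.097] [0.003 0.033]
-0.01 24 [0.08  0.088 0.09  0.092] [0.001 0.033]
0.0 23 [0.05  0.086 0.088 0.088] [0.011 0.035]
0.01 22 [0.05  0.083 0.085 0.086] [0.01  0.033]
0.02 20 [0.074 0.081 0.083 0.083] [0.01  0.033]
0.03 2 [0.072 0.073 0.074 0.074] [0.033 0.033]
0.04 3 [0.067 0.084 0.084 0.084] [0.012 0.033]
0.06 26 [0.05  0.07  0.073 0.075] [0.011 0.034]
0.07 27 [0.068 0.07  0.075 0.076] [0.006 0.035]
0.08 9 [0.062 0.068 0.073 0.074] [0.009 0.033]
```

Leaf angle is now about 0.25, and it's following the fingers. Pressing on down.

>>> arm_command(deltas=[-1,-0.002,0,0.01,0,-1,-0.002,0,0.01,0,-1,-0.001,0,0.01,0,-1,-0.001,0,0.007,0,-1,0,0,0.005,0,-1,0,0,0.004,0,-1,0,0,0.003,0])

```text
time: 6.58
position: [0.4569, 0.3367, 0.0689]
tool_rot: [0.995, -0.102, -0.0, 0.0]
ft_force: [-0.7, 0.2, 0.5]
grip_width: 0.0003
grip_force: 0.3
```

>>> arm_command(deltas=[-1,0,0,0.002,0,-1,0,0,0.001,0,-1,0,0,0,0])

```text
time: 6.95
position: [0.4569, 0.3368, 0.0663]
tool_rot: [0.995, -0.102, -0.0, -0.0]
ft_force: [-0.5, -0.4, 1.9]
grip_width: 0.0005
grip_force: 1.0
```

>>> arm_command(deltas=[-1,0,0,0.001,0,-1,0,0,0.001,0,-1,0,0,0,0])

```text
time: 7.32
position: [0.4563, 0.337, 0.0647]
tool_rot: [0.995, -0.102, -0.001, -0.0]
ft_force: [-4.1, -0.1, 7.4]
grip_width: 0.0004
grip_force: 3.8
```

>>> arm_command(deltas=[-1,0,0,0.001,0,-1,0,0,0.0005,0,-1,0,0,0,0])

```text
time: 7.7
position: [0.4559, 0.3371, 0.0637]
tool_rot: [0.995, -0.102, -0.001, -0.0]
ft_force: [-5.2, 1.2, 11.2]
grip_width: 0.0004
grip_force: 5.6
```

>>> arm_command(deltas=[-1,0,0,-0.005,0,-1,0,0,-0.03,0,-1,0,0,-0.05,0,-0.2,0.02,0,-0.05,0,0.2,0.02,0,-0.05,0,0.2,0,0,0,0,0.2,0,0,0,0])

```text
time: 8.57
position: [0.4955, 0.3282, 0.2467]
tool_rot: [0.995, -0.102, -0.001, 0.0]
ft_force: [-0.4, 0.0, -1.2]
grip_width: 0.0325
grip_force: 0.0
```

```bash
python3 - <<'E'
from h import *
s=status.get_obs(); print(s['time'],s['position'],s['ft_force'],s['grip_width'])
c=grab('wrist'); save(c,'w2.png'); C=cloud(c); J=tojig(C).reshape(-1,3); J=J[np.isfinite(J[:,0])]
l=J[(J[:,0]<-.04)&(J[:,0]>-.12)&(J[:,2]>.066)&(J[:,2]<.08)&(abs(J[:,1])<.04)]
for a,b in((.0125,.04),(-.03,-.004),(-.003,.012)):
    m=l[(l[:,1]>a)&(l[:,1]<b)]
    if len(m)>3: print(len(m),'x',np.percentile(m[:,0],[0,2,98,100]).round(4),'y',np.percentile(m[:,1],[0,2,98,100]).round(4),'z',np.median(m[:,2]))
for n in ('wrist','scene'):
    if n=='scene': J=tojig(cloud(grab('scene'))).reshape(-1,3)
    q=J[(J[:,0]>-.145)&(J[:,0]<.06)&(J[:,1]>-.002)&(J[:,1]<.011)&(J[:,2]>.055)&(J[:,2]<.1)]
    print(n,[(round(x,2),np.round(np.median(q[(q[:,0]>=x)&(q[:,0]<x+.02),2]),4)) for x in np.arange(-.14,.06,.02)])
E
```

```text
8.575 [0.49547008 0.32823761 0.24674042] [-0.41297841  0.01356508 -1.19196609] 0.032548118983203464
643 x [-0.0929 -0.0916 -0.0406 -0.0405] y [0.0131 0.0133 0.0286 0.0298] z 0.07338062037499687
669 x [-0.0919 -0.0906 -0.0407 -0.0404] y [-0.0216 -0.0197 -0.0041 -0.0041] z 0.0735338695223603
1004 x [-0.12   -0.1185 -0.0416 -0.0405] y [-0.0024 -0.0023  0.0113  0.0116] z 0.06832932383885382
wrist [(np.float64(-0.14), np.float64(0.067)), (np.float64(-0.12), np.float64(0.0671)), (np.float64(-0.1), np.float64(0.0741)), (np.float64(-0.08), np.float64(0.0749)), (np.float64(-0.06), np.float64(0.0679)), (np.float64(-0.04), np.float64(0.0679)), (np.float64(-0.02), np.float64(0.0678)), (np.float64(0.0), np.float64(0.0679)), (np.float64(0.02), np.float64(0.0689)), (np.float64(0.04), np.float64(0.0683))]
scene [(np.float64(-0.14), np.float64(0.0663)), (np.float64(-0.12), np.float64(0.0674)), (np.float64(-0.1), np.float64(0.0709)), (np.float64(-0.08), np.float64(0.0751)), (np.float64(-0.06), np.float64(0.0685)), (np.float64(-0.04), np.float64(0.0682)), (np.float64(-0.02), np.float64(0.0681)), (np.float64(0.0), np.float64(0.0681)), (np.float64(0.02), np.float64(0.0701)), (np.float64(0.04), np.float64(0.0725))]
```

View pics/w2.png

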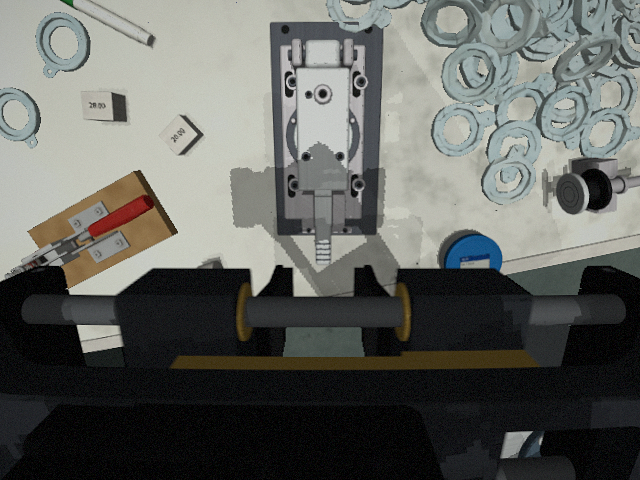

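The leaf is level along its whole length (top at 0.067 to 0.068), so it's home. Next is the pin.

>>> arm_command(deltas=[0.2,0,0.01,0,-0.1,0.2,-0.01,0.02,0,-0.09,0.2,-0.01,0.05,0,0,0.2,-0.01,0.05,0,0,0.2,-0.006,0.05,0,0,0.1,0,0.05,0,0,0.1,0,0.04,0.02,0,0.1,0,0.02,0.03,0,0.1,0,0,0.03,0,0.1,0,0,0,0,0.1,0,0,0,0])

```text
time: 10.05
position: [0.4523, 0.0408, 0.1676]
tool_rot: [1.0, -0.007, -0.0, -0.0]
ft_force: [-0.2, 0.0, 0.1]
grip_width: 0.048
grip_force: 0.0
```

```bash
python3 - <<'E'
from h import *
s=status.get_obs(); print(s['time'],s['position'],R.from_quat(s['tool_rot']).as_matrix()[:2,0],s['grip_width'])
c=grab('wrist'); save(c,'w3.png'); print(proj(c,[[.456,.054,.044],[.456,-.065,.044],[.456,.036,.068]]))
P=cloud(c).reshape(-1,3); P=P[np.isfinite(P[:,0])]
P=P[(abs(P[:,0]-.456)<.05)&(P[:,1]>-.09)&(P[:,1]<.09)&(P[:,2]>.03)&(P[:,2]<.075)]
for y in np.arange(-.075,.06,.005):
    q=P[(P[:,1]>=y)&(P[:,1]<y+.005)]
    if len(q)>2: print(round(y,3),len(q),'x',np.percentile(q[:,0],[1,99]).round(4),'zmax',np.percentile(q[:,2],98).round(4))
E
```

```text
10.05 [0.45232889 0.04077598 0.1675586 ] [ 0.99990838 -0.01352128] 0.04798946999341286
[[307.12864514 223.34532511]
 [441.16925627 221.64368813]
 [327.88961154 229.85995738]]
-0.07 3 x [0.455  0.4611] zmax 0.0488
-0.065 63 x [0.4523 0.4632] zmax 0.0509
-0.06 98 x [0.4508 0.4638] zmax 0.052
-0.055 76 x [0.4521 0.4633] zmax 0.0515
-0.05 83 x [0.4521 0.4633] zmax 0.0511
-0.045 76 x [0.4523 0.4633] zmax 0.0509
-0.04 80 x [0.4524 0.4634] zmax 0.0511
-0.035 78 x [0.4523 0.4633] zmax 0.0509
-0.03 80 x [0.4524 0.4634] zmax 0.051
-0.025 74 x [0.4525 0.4631] zmax 0.0514
-0.02 75 x [0.4525 0.4631] zmax 0.0512
-0.015 81 x [0.4491 0.4679] zmax 0.0555
-0.01 222 x [0.4299 0.4874] zmax 0.0551
-0.005 388 x [0.428  0.4875] zmax 0.0526
0.0 380 x [0.4281 0.4876] zmax 0.0528
0.005 402 x [0.4281 0.4876] zmax 0.0527
0.01 381 x [0.4282 0.4876] zmax 0.0526
0.015 239 x [0.4286 0.4866] zmax 0.0676
0.02 341 x [0.4359 0.4807] zmax 0.0682
0.025 167 x [0.4462 0.4697] zmax 0.0574
0.03 168 x [0.4462 0.4699] zmax 0.0572
0.035 129 x [0.4469 0.4697] zmax 0.0569
0.04 149 x [0.4388 0.4804] zmax 0.0671
0.045 320 x [0.4365 0.4813] zmax 0.0686
0.05 9 x [0.4401 0.4491] zmax 0.0649
```

View pics/w3.png

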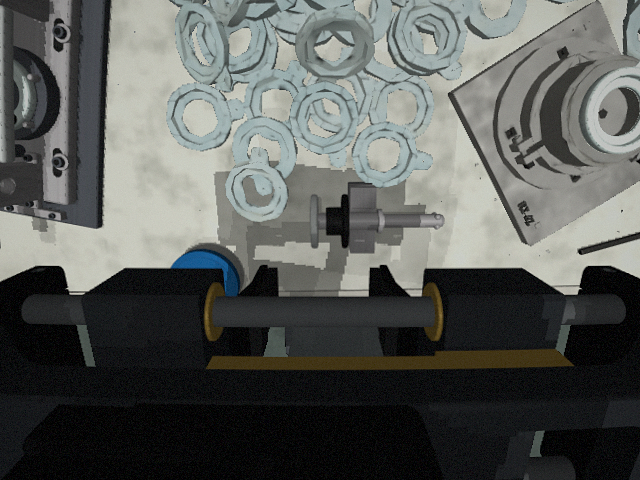

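The pin is level, at x≈0.458, with the flange at y≈0.019–0.024 and the button face at y≈0.051. The grip centre is at (0.458, 0.035).

>>> arm_command(deltas=[0.1,0.003,0.003,0.02,-0.012,0.1,0.003,0.003,0.02,0,0.1,0,0,0.025,0,0.1,0,0,0.02,0,0.1,0,0,0.012,0,0.1,0,0,0.008,0,0.1,0,0,0,0])

```text
time: 10.98
position: [0.4585, 0.0345, 0.0626]
tool_rot: [1.0, -0.001, 0.0, 0.0]
ft_force: [-0.2, -0.3, 0.5]
grip_width: 0.0479
grip_force: 0.0
```

```bash
python3 - <<'E'
from h import *
for i in range(4):
    s=status.get_obs(); print(s['time'],s['position'],R.from_quat(s['tool_rot']).as_matrix()[:2,0],s['ft_force'])
    c=grab('wrist')
P=cloud(c).reshape(-1,3); P=P[np.isfinite(P[:,0])]
P=P[(abs(P[:,0]-.456)<.05)&(P[:,1]>-.09)&(P[:,1]<.09)&(P[:,2]>.03)&(P[:,2]<.075)]
for y in np.arange(-.075,.06,.005):
    q=P[(P[:,1]>=y)&(P[:,1]<y+.005)]
    if len(q)>2: print(round(y,3),len(q),'x',np.percentile(q[:,0],[1,99]).round(4),'zmax',np.percentile(q[:,2],98).round(4))
E
```

```text
10.975 [0.45852193 0.03446682 0.06260797] [ 0.99999815 -0.00191767] [-0.15681456 -0.25677442  0.46067665]
11.025 [0.45868228 0.03441393 0.06285692] [ 0.99999791 -0.00193043] [ 0.96072401 -0.18508627 -0.02758292]
11.075 [0.45881561 0.03437458 0.06302061] [ 0.99999726 -0.00206249] [ 0.33510568 -0.23604082 -0.24533409]
11.125 [0.45883162 0.03433047 0.06308678] [ 0.99999695 -0.00212818] [-1.30444359 -0.97690332  0.44923709]
-0.065 30 x [0.4618 0.4641] zmax 0.0498
-0.06 80 x [0.4623 0.4646] zmax 0.051
-0.055 48 x [0.462 0.464] zmax 0.0487
-0.05 55 x [0.4618 0.4642] zmax 0.0486
-0.045 47 x [0.462  0.4642] zmax 0.0486
-0.04 45 x [0.4618 0.4635] zmax 0.0487
-0.035 46 x [0.4615 0.4637] zmax 0.0487
-0.03 50 x [0.4617 0.4636] zmax 0.049
-0.025 135 x [0.4524 0.4636] zmax 0.0509
-0.02 172 x [0.453  0.4637] zmax 0.051
-0.015 142 x [0.4529 0.4682] zmax 0.055
-0.01 338 x [0.4544 0.4876] zmax 0.0556
-0.005 444 x [0.4611 0.4878] zmax 0.051
0.0 514 x [0.4632 0.4879] zmax 0.0737
0.005 738 x [0.4436 0.4878] zmax 0.0738
0.01 690 x [0.4435 0.4879] zmax 0.0526
0.015 435 x [0.443  0.4877] zmax 0.0678
0.02 660 x [0.4475 0.4815] zmax 0.0683
0.025 377 x [0.4485 0.4704] zmax 0.0571
0.03 377 x [0.4487 0.4702] zmax 0.057
0.035 299 x [0.4488 0.4701] zmax 0.0567
0.04 396 x [0.4418 0.4796] zmax 0.0654
0.045 620 x [0.454  0.4816] zmax 0.0685
0.05 53 x [0.4538 0.48  ] zmax 0.0679
0.055 134 x [0.4532 0.4686] zmax 0.0745
```

>>> arm_command(deltas=[0.1,-0.0005,0,0.004,0,0.1,0,0,0.003,0,-1,0,0,0,0,-1,0,0,0,0,-1,0,0,0,0,-1,0,0,0,0,-1,0,0,0,0], newtons=30)

```text
time: 12.05
position: [0.4577, 0.0343, 0.0555]
tool_rot: [1.0, -0.001, -0.0, 0.0]
ft_force: [0.0, 0.0, -1.3]
grip_width: 0.0266
grip_force: 30.0
```

>>> arm_command(deltas=[-1,0,0,-0.01,0,-1,0,0,-0.02,0,-1,0,0,-0.03,0,-1,0,0,-0.03,0,-1,0,0,-0.025,0.1,-1,0,0,0,0.1,-1,-0.006,-0.02,0,0,-1,-0.006,-0.04,0,0,-1,-0.006,-0.05,0,0,-1,0,-0.055,0,0,-1,0,-0.055,0,0,-1,0,-0.055,0,0])

```text
time: 13.55
position: [0.4954, 0.3092, 0.1712]
tool_rot: [0.995, -0.101, 0.0, -0.0]
ft_force: [1.1, -0.2, -1.2]
grip_width: 0.0268
grip_force: 30.0
```

>>> arm_command(deltas=[-1,0,-0.055,0,0,-1,0,-0.05,0,0,-1,0,-0.04,0,0,-1,0,-0.015,0,0,-1,0,0,0,0,-1,0,0,0,0])

```text
time: 14.3
position: [0.5271, 0.4624, 0.1704]
tool_rot: [0.995, -0.101, -0.001, 0.001]
ft_force: [0.4, -0.4, -1.8]
grip_width: 0.0266
grip_force: 30.0
```

```bash
python3 - <<'E'
from h import *
c=grab('wrist');s=status.get_obs(); save(c,'w4.png')
p=s['position'];Rm=R.from_quat(s['tool_rot']).as_matrix()
print(s['time'],p,tojig(p),np.arctan2(Rm[1,0],Rm[0,0]),s['ft_force'],s['grip_width'],s['grip_force'])
C=cloud(c).reshape(-1,3); T=(C-p)@Rm; T=T[np.isfinite(T[:,0])]
T=T[(abs(T[:,0])<.04)&(abs(T[:,1])<.12)&(T[:,2]>-.02)&(T[:,2]<.04)]
for y in np.arange(-.03,.115,.005):
    q=T[(T[:,1]>=y)&(T[:,1]<y+.005)]
    if len(q)>2: print(round(y,3),len(q),'x',np.percentile(q[:,0],[1,99]).round(4),'zmin',np.percentile(q[:,2],2).round(4))
J=tojig(C)
E
```

```text
14.35 [0.52729448 0.46233311 0.17052702] [-0.07653502  0.14281627  0.17052702] -0.20352344361967292 [ 0.39693417 -0.32308519 -1.739282  ] 0.026407974236355564 29.994103610515594
-0.025 41 x [0.0102 0.0113] zmin -0.0195
-0.02 166 x [0.0087 0.0111] zmin -0.0193
-0.015 404 x [-0.0012  0.0236] zmin -0.0194
-0.01 634 x [-0.0121  0.0238] zmin -0.0123
-0.005 367 x [-0.0084  0.0125] zmin -0.0011
0.0 420 x [-0.0083  0.0125] zmin -0.0014
0.005 502 x [-0.0082  0.0222] zmin -0.0107
0.01 591 x [-0.0012  0.0237] zmin -0.0168
0.015 214 x [0.0066 0.0111] zmin -0.0197
0.02 129 x [0.0073 0.0112] zmin -0.0193
0.025 173 x [-0.0019  0.0081] zmin 0.0026
0.03 233 x [-0.0057  0.0082] zmin 0.0026
0.035 73 x [0.0061 0.01  ] zmin 0.0055
0.04 101 x [0.0066 0.011 ] zmin 0.0037
0.045 31 x [0.0052 0.0062] zmin 0.0082
0.05 38 x [0.0051 0.0062] zmin 0.0084
0.055 35 x [0.0052 0.0063] zmin 0.0079
0.06 34 x [0.005  0.0063] zmin 0.0084
0.065 28 x [0.005  0.0064] zmin 0.0086
0.07 35 x [0.0056 0.0066] zmin 0.0083
0.075 30 x [0.0055 0.0066] zmin 0.0083
0.08 25 x [0.0053 0.0065] zmin 0.0079
0.085 26 x [0.0053 0.0067] zmin 0.0081
0.09 57 x [0.0034 0.0067] zmin 0.0055
0.095 50 x [0.0004 0.006 ] zmin 0.005
```

View pics/w4.png

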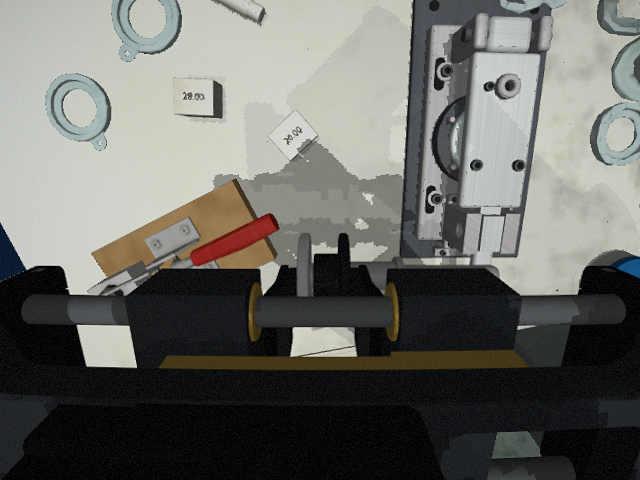

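The pin sits straight in the hand: the nose points to the jig, and the axis is about 11.5 mm below the TCP. The toggle clamp's red lever is at (235,238). I'll check its clearance.

```bash
python3 - <<'E'
from h import *
c=load('top'); J=tojig(cloud(c)).reshape(-1,3)
for y in np.arange(.05,.32,.02):
    q=J[(J[:,1]>=y)&(J[:,1]<y+.02)&(J[:,0]>-.16)&(J[:,0]<.02)&(J[:,2]>.012)]
    if len(q): print(round(y,2),'x',q[:,0].min().round(3),q[:,0].max().round(3),'z',np.percentile(q[:,2],99).round(3))
E
```

```text
0.05 x -0.115 0.018 z 0.023
0.13 x -0.16 0.004 z 0.036
0.15 x -0.16 0.02 z 0.032
0.17 x -0.075 0.02 z 0.094
0.19 x -0.124 0.003 z 0.093
0.21 x -0.135 -0.038 z 0.091
0.23 x -0.144 0.02 z 0.088
0.25 x -0.154 0.02 z 0.082
0.27 x -0.159 -0.06 z 0.071
0.29 x -0.16 -0.067 z 0.076
0.31 x -0.16 -0.079 z 0.077
```

```bash
python3 - <<'E'
from h import *
for n in('top','scene'):
  c=load(n); J=tojig(cloud(c)).reshape(-1,3)
  print(n)
  for y in np.arange(.09,.22,.01):
    q=J[(J[:,1]>=y)&(J[:,1]<y+.01)&(J[:,0]>-.125)&(J[:,0]<-.03)&(J[:,2]>.012)]
    if len(q): print(round(y,2),len(q),'x',q[:,0].min().round(3),q[:,0].max().round(3),'z',np.percentile(q[:,2],99).round(3))
E
```

```text
top
0.17 2 x -0.068 -0.068 z 0.091
0.18 40 x -0.075 -0.057 z 0.095
0.19 59 x -0.12 -0.06 z 0.094
0.2 106 x -0.124 -0.067 z 0.092
0.21 131 x -0.124 -0.071 z 0.092
scene
0.09 234 x -0.122 -0.043 z 0.359
0.1 56 x -0.119 -0.049 z 0.359
0.18 44 x -0.075 -0.063 z 0.092
0.19 66 x -0.122 -0.063 z 0.092
0.2 117 x -0.125 -0.068 z 0.091
0.21 163 x -0.125 -0.066 z 0.091
```

>>> arm_command(deltas=[-1,0,0.007,0.01,0,-1,0,0.006,0.025,0,-1,0,0,0.03,0,-1,0,0,0.02,0,-1,0,0,0.01,0,-1,0,0,0.002,0,-1,0,0,0,0])

```text
time: 15.22
position: [0.5256, 0.4518, 0.0743]
tool_rot: [0.995, -0.101, 0.001, -0.0]
ft_force: [-0.2, 1.0, -1.5]
grip_width: 0.0261
grip_force: 30.0
```

```bash
python3 - <<'E'
from h import *
c=grab('wrist');s=status.get_obs(); p=s['position'];Rm=R.from_quat(s['tool_rot']).as_matrix()
print(s['time'],p,tojig(p),np.arctan2(Rm[1,0],Rm[0,0]),Rm[:,2],s['ft_force'],s['moment'],s['grip_width'])
J=tojig(cloud(c)).reshape(-1,3);J=J[np.isfinite(J[:,0])]
q=J[(J[:,1]>.031)&(J[:,1]<.075)&(abs(J[:,0]+.076)<.012)&(J[:,2]>.045)&(J[:,2]<.08)]
for y in np.arange(.03,.075,.005):
    r=q[(q[:,1]>=y)&(q[:,1]<y+.005)]
    if len(r): print(round(y,3),len(r),np.percentile(r[:,0],[1,99]).round(4),np.percentile(r[:,2],98).round(4))
l=J[(J[:,0]<-.04)&(J[:,0]>-.12)&(J[:,2]>.0715)&(J[:,2]<.078)&(J[:,1]>.013)&(J[:,1]<.031)]
print(len(l),np.percentile(l[:,0],[0,2,98,100]) if len(l) else 0,np.percentile(l[:,1],[0,2,98,100]) if len(l) else 0)
E
```

```text
15.275 [0.52567531 0.45188511 0.07461205] [-0.07601012  0.13225659  0.07461205] -0.20206263422951667 [ 0.00180351  0.00110257 -0.99999777] [ 0.83791421 -0.56329942 -1.09242866] [0.12521098 0.00993437 0.04255113] 0.026400138399447215
0.03 18 [-0.0756 -0.071 ] 0.0679
0.035 76 [-0.0737 -0.0694] 0.069
0.04 29 [-0.0706 -0.0693] 0.0665
0.045 24 [-0.0703 -0.0691] 0.0661
0.05 27 [-0.0703 -0.0691] 0.066
0.055 30 [-0.0703 -0.0691] 0.066
0.06 27 [-0.0706 -0.0691] 0.0658
0.065 33 [-0.0707 -0.0697] 0.0664
0.07 37 [-0.0708 -0.0699] 0.0662
1230 [-0.08326306 -0.08213481 -0.05786669 -0.05740595] [0.01300561 0.01313749 0.02736638 0.02817887]
```

>>> arm_command(deltas=[-1,0,0.002,0.0007,0,-1,0,0.002,0,0,-1,0,0.001,0,0,-1,0,0,0,0])

```text
time: 15.78
position: [0.524, 0.4464, 0.073]
tool_rot: [0.995, -0.101, 0.0, -0.0]
ft_force: [0.3, 0.1, -0.9]
grip_width: 0.0264
grip_force: 30.0
```

>>> arm_command(deltas=[-1,0,0.001,0,0,-1,0,0.001,0,0,-1,0,0,0,0])

```text
time: 16.15
position: [0.5235, 0.4444, 0.0728]
tool_rot: [0.995, -0.101, -0.0, 0.0]
ft_force: [1.1, -0.6, -1.2]
grip_width: 0.0267
grip_force: 30.0
```

>>> arm_command(deltas=[-1,0,0.001,0,0,-1,0,0.001,0,0,-1,0,0,0,0])

```text
time: 16.52
position: [0.5232, 0.4425, 0.0728]
tool_rot: [0.995, -0.101, -0.0, 0.0]
ft_force: [0.2, -0.5, -1.4]
grip_width: 0.0265
grip_force: 30.0
```

>>> arm_command(deltas=[-1,0,0.001,0,0,-1,0,0.001,0,0,-1,0,0,0,0])

```text
time: 16.9
position: [0.5228, 0.4405, 0.0729]
tool_rot: [0.995, -0.101, 0.0, 0.0]
ft_force: [-0.2, -0.1, -1.0]
grip_width: 0.0268
grip_force: 30.0
```

>>> arm_command(deltas=[-1,0,0.001,0,0,-1,0,0.001,0,0,-1,0,0,0,0])

```text
time: 17.27
position: [0.5224, 0.4386, 0.0729]
tool_rot: [0.995, -0.101, 0.0, 0.0]
ft_force: [0.5, -0.7, -2.4]
grip_width: 0.0268
grip_force: 30.0
```

>>> arm_command(deltas=[-1,0,0.001,0,0,-1,0,0.001,0,0,-1,0,0,0,0])

```text
time: 17.65
position: [0.522, 0.4366, 0.0729]
tool_rot: [0.995, -0.101, 0.0, 0.0]
ft_force: [0.1, 0.0, -1.8]
grip_width: 0.0263
grip_force: 30.0
```

>>> arm_command(deltas=[-1,0,0.001,0,0,-1,0,0.001,0,0,-1,0,0,0,0])

```text
time: 18.02
position: [0.5215, 0.4346, 0.0728]
tool_rot: [0.995, -0.101, -0.0, 0.0]
ft_force: [-0.1, 0.2, -0.9]
grip_width: 0.0264
grip_force: 30.0
```

>>> arm_command(deltas=[-1,0,0.002,0,0,-1,0,0.002,0,0,-1,0,0,0,0])

```text
time: 18.4
position: [0.5207, 0.4305, 0.0728]
tool_rot: [0.995, -0.101, -0.0, 0.0]
ft_force: [0.1, -0.1, -1.6]
grip_width: 0.0264
grip_force: 30.0
```

>>> arm_command(deltas=[-1,0,0.002,0,0,-1,0,0.002,0,0,-1,0,0,0,0])

```text
time: 18.77
position: [0.5199, 0.4267, 0.0728]
tool_rot: [0.995, -0.101, -0.0, 0.0]
ft_force: [0.8, -1.0, -1.1]
grip_width: 0.0265
grip_force: 30.0
```

>>> arm_command(deltas=[-1,0,0.002,0,0,-1,0,0.002,0,0,-1,0,0,0,0])

```text
time: 19.15
position: [0.5191, 0.4227, 0.0728]
tool_rot: [0.995, -0.101, -0.0, 0.0]
ft_force: [-0.8, -0.6, -2.1]
grip_width: 0.0265
grip_force: 30.0
```

>>> arm_command(deltas=[-1,0,0.002,0,0,-1,0,0.002,0,0,-1,0,0.002,0,0,-1,0,0,0,0])

```text
time: 19.65
position: [0.5179, 0.4168, 0.0728]
tool_rot: [0.995, -0.101, -0.0, 0.0]
ft_force: [0.8, 0.3, -2.2]
grip_width: 0.0264
grip_force: 30.0
```

>>> arm_command(deltas=[-1,0,0.002,0,0,-1,0,0.002,0,0,-1,0,0,0,0])

```text
time: 20.02
position: [0.5171, 0.413, 0.0729]
tool_rot: [0.995, -0.101, -0.0, 0.0]
ft_force: [-0.1, -0.3, -1.4]
grip_width: 0.0267
grip_force: 30.0
```

>>> arm_command(deltas=[-1,0,0.002,0,0,-1,0,0.002,0,0,-1,0,0,0,0])

```text
time: 20.4
position: [0.5163, 0.409, 0.0728]
tool_rot: [0.995, -0.101, -0.0, 0.0]
ft_force: [-0.1, -0.5, -2.0]
grip_width: 0.0266
grip_force: 30.0
```

>>> arm_command(deltas=[-1,0,0.002,0,0,-1,0,0.002,0,0,-1,0,0,0,0])

```text
time: 20.78
position: [0.5155, 0.4051, 0.0729]
tool_rot: [0.995, -0.101, -0.0, 0.0]
ft_force: [-0.4, 0.7, -2.0]
grip_width: 0.0261
grip_force: 30.0
```

>>> arm_command(deltas=[-1,0,0.002,0,0,-1,0,0.002,0,0,-1,0,0,0,0])

```text
time: 21.15
position: [0.5147, 0.4012, 0.0728]
tool_rot: [0.995, -0.101, -0.0, 0.0]
ft_force: [0.3, -0.5, -1.2]
grip_width: 0.0265
grip_force: 30.0
```

>>> arm_command(deltas=[-1,0,0.002,0,0,-1,0,0.002,0,0,-1,0,0,0,0])

```text
time: 21.52
position: [0.5139, 0.3973, 0.0728]
tool_rot: [0.995, -0.101, -0.0, 0.0]
ft_force: [-0.0, -1.0, -0.7]
grip_width: 0.0263
grip_force: 30.0
```

>>> arm_command(deltas=[-1,0,0.001,0,0,-1,0,0.001,0,0,-1,0,0,0,0])

```text
time: 21.9
position: [0.5135, 0.3955, 0.0729]
tool_rot: [0.995, -0.101, -0.0, 0.0]
ft_force: [0.8, -0.2, -0.4]
grip_width: 0.0266
grip_force: 30.0
```

>>> arm_command(deltas=[-1,0,0.001,0,0,-1,0,0,0,0])

```text
time: 22.15
position: [0.5133, 0.3945, 0.0728]
tool_rot: [0.995, -0.101, -0.0, 0.0]
ft_force: [0.2, -0.3, -1.7]
grip_width: 0.0268
grip_force: 30.0
```

>>> arm_command(deltas=[-1,0,0.001,0,0,-1,0,0,0,0])

```text
time: 22.4
position: [0.5131, 0.3935, 0.0728]
tool_rot: [0.995, -0.101, -0.0, 0.0]
ft_force: [-0.2, -0.0, -1.8]
grip_width: 0.0264
grip_force: 30.0
```

>>> arm_command(deltas=[-1,0,0.001,0,0,-1,0,0.0005,0,0,-1,0,0,0,0])

```text
time: 22.78
position: [0.5129, 0.3921, 0.0729]
tool_rot: [0.995, -0.101, 0.0, -0.0]
ft_force: [0.3, 0.3, -2.0]
grip_width: 0.0271
grip_force: 30.0
```

>>> arm_command(deltas=[-1,0,0.001,0,0,-1,0,0,0,0])

```text
time: 23.02
position: [0.5128, 0.3917, 0.073]
tool_rot: [0.995, -0.101, 0.0, -0.001]
ft_force: [0.0, 2.0, -1.7]
grip_width: 0.0265
grip_force: 30.0
```

>>> arm_command(deltas=[-1,0,0.001,0,0,-1,0,0,0,0])

```text
time: 23.28
position: [0.5127, 0.3913, 0.0732]
tool_rot: [0.995, -0.101, 0.0, -0.001]
ft_force: [-0.7, 5.3, -0.4]
grip_width: 0.0268
grip_force: 30.0
```

>>> arm_command(deltas=[-1,0,0.001,0,0,-1,0,0,0,0])

```text
time: 23.52
position: [0.5126, 0.391, 0.0734]
tool_rot: [0.995, -0.101, 0.001, -0.002]
ft_force: [-0.8, 6.8, -1.6]
grip_width: 0.0264
grip_force: 30.0
```

```bash
python3 - <<'E'
from h import *
s=status.get_obs(); print(s['time'],tojig(s['position']),s['ft_force'])
c=grab('scene'); p=proj(c,fromjig([-.0755,.045,.062]))[0].astype(int); print(p)
x,y=p-[45,45]
cv2.imwrite('pics/s3.png',cv2.resize(c['im'][y:y+90,x:x+90,::-1],(540,540),interpolation=cv2.INTER_CUBIC))
E
```

```text
23.525 [-0.0764713   0.06998709  0.07336502] [-0.75463499  6.75609248 -1.57722237]
[266 274]
```

View pics/s3.png

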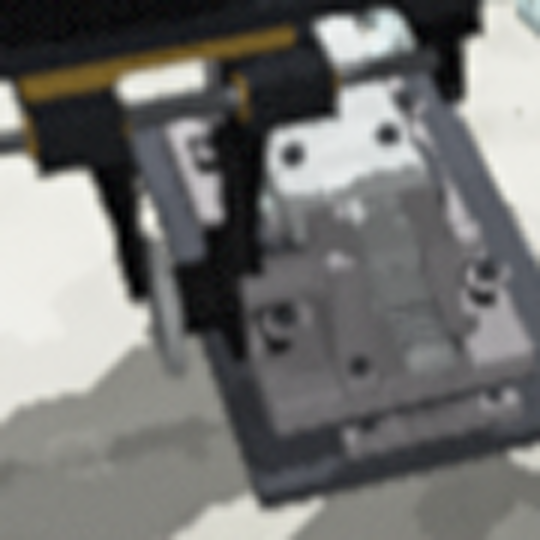

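The crop shows the pin at the left lug, with the shoulder area touching it. The TCP's y of 0.070 matches the expected home position. Releasing.

>>> arm_command(deltas=[0.05,0,0,0,0,0.05,0,0,0,0,0.05,0,0,0,0,0.05,0,0,0,0])

```text
time: 24.08
position: [0.512, 0.3883, 0.0727]
tool_rot: [0.995, -0.101, -0.0, 0.001]
ft_force: [-0.1, 0.5, -0.5]
grip_width: 0.045
grip_force: 0.2
```

>>> arm_command(deltas=[0.05,0,0,-0.005,0,0.05,0,0,-0.01,0,0.05,0,0,-0.02,0,0.05,0,0,-0.03,0,0.05,0,0,-0.04,0,0.05,0,0,-0.04,0,0.05,0,0,0,0])

```text
time: 24.95
position: [0.5146, 0.3902, 0.223]
tool_rot: [0.995, -0.101, 0.004, -0.002]
ft_force: [-0.2, 0.4, 0.2]
grip_width: 0.0455
grip_force: 0.0
```

```bash
python3 - <<'E'
from h import *
s=status.get_obs(); print(s['time'],tojig(s['position']),s['ft_force'],s['grip_width'])
c=grab('wrist'); d=grab('scene')
J=tojig(cloud(c)).reshape(-1,3);J=J[np.isfinite(J[:,0])]
q=J[(J[:,1]>-.06)&(J[:,1]<.12)&(abs(J[:,0]+.0755)<.03)&(J[:,2]>.045)&(J[:,2]<.1)]
for y in np.arange(-.045,.1,.003):
    r=q[(q[:,1]>=y)&(q[:,1]<y+.003)]
    if len(r): print(round(y,3),len(r),np.percentile(r[:,0],[1,99]).round(4),np.percentile(r[:,2],98).round(4))
A=cv2.resize(c['im'][150:300,250:450,::-1],(400,300),interpolation=cv2.INTER_CUBIC)
x,y=266-50,274-50
B=cv2.resize(d['im'][y:y+100,x:x+100,::-1],(400,400),interpolation=cv2.INTER_CUBIC)
o=np.zeros((400,800,3),np.uint8);o[:300,:400]=A;o[:,400:]=B;cv2.imwrite('pics/f.png',o)
E
```

```text
24.95 [-0.07439233  0.0695935   0.22296487] [-0.23744433  0.37195552  0.15658079] 0.04550623686576338
-0.027 22 [-0.0797 -0.0703] 0.0694
-0.024 33 [-0.0812 -0.0697] 0.0698
-0.021 51 [-0.0816 -0.0458] 0.0699
-0.018 121 [-0.0914 -0.0458] 0.0752
-0.015 143 [-0.092  -0.0458] 0.0755
-0.012 155 [-0.0919 -0.0458] 0.0756
-0.009 154 [-0.0917 -0.0459] 0.0754
-0.006 145 [-0.1034 -0.0458] 0.0755
-0.003 173 [-0.104  -0.0459] 0.0763
0.0 185 [-0.1046 -0.046 ] 0.0767
0.003 182 [-0.1052 -0.0458] 0.0764
0.006 185 [-0.1046 -0.0459] 0.0762
0.009 184 [-0.1051 -0.0466] 0.0762
0.012 170 [-0.1036 -0.0459] 0.0758
0.015 148 [-0.0918 -0.046 ] 0.0758
0.018 155 [-0.0919 -0.0459] 0.0754
0.021 154 [-0.0919 -0.046 ] 0.0755
0.024 195 [-0.092 -0.046] 0.0751
0.027 91 [-0.0847 -0.0461] 0.0716
0.03 66 [-0.0848 -0.0468] 0.0717
0.033 47 [-0.0822 -0.0679] 0.0685
0.036 51 [-0.0822 -0.0681] 0.0688
0.039 47 [-0.0822 -0.068 ] 0.0687
0.042 51 [-0.0825 -0.0681] 0.0681
0.045 52 [-0.0825 -0.068 ] 0.0682
0.048 50 [-0.0827 -0.068 ] 0.0682
0.051 48 [-0.0824 -0.0681] 0.0684
0.054 62 [-0.0827 -0.0543] 0.0678
0.057 108 [-0.0983 -0.0522] 0.0827
0.06 153 [-0.0958 -0.053 ] 0.0833
0.063 72 [-0.0865 -0.0638] 0.0717
0.066 72 [-0.0864 -0.064 ] 0.0716
0.069 72 [-0.0866 -0.0639] 0.0714
0.072 72 [-0.0866 -0.0642] 0.0713
0.075 51 [-0.0859 -0.0651] 0.0711
0.078 42 [-0.0824 -0.0692] 0.0656
0.081 159 [-0.0965 -0.0535] 0.0795
0.084 145 [-0.0984 -0.0524] 0.0821
0.087 113 [-0.0951 -0.0529] 0.082
```

View pics/f.png

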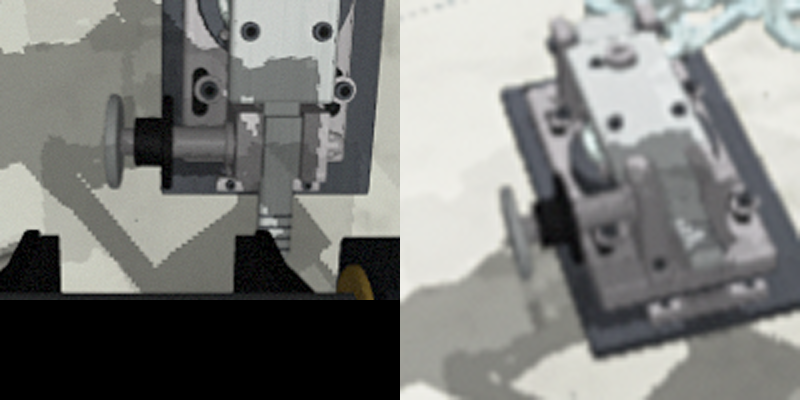

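The shoulder sits against the left lug, and the button is out at y≈0.088, which is 62 mm from the lug face. The nose stands out past the right lug by the expected amount, and the leaf is flat. One last numeric check, then I'll hand in.

```bash
python3 - <<'E'
from h import *
for n in('wrist','scene'):
    J=tojig(cloud(load(n))).reshape(-1,3);J=J[np.isfinite(J[:,0])]
    l=J[(J[:,1]>.015)&(J[:,1]<.034)&(J[:,0]<-.06)&(J[:,0]>-.091)&(abs(J[:,2]-.0745)<.0015)]
    l=l[(abs(l[:,0]+.0755)>.009)]
    f=J[(J[:,1]>.045)&(J[:,1]<.07)&(abs(J[:,0]+.0755)<.024)&(J[:,2]>.074)&(J[:,2]<.09)]
    b=J[(J[:,1]>.07)&(J[:,1]<.1)&(abs(J[:,0]+.0755)<.024)&(J[:,2]>.074)&(J[:,2]<.09)]
    print(n,[np.percentile(v[:,1],[1,5,95,99]).round(4) if len(v) else 0 for v in(l,f,b)])
E
```

```text
wrist [array([0.0151, 0.0152, 0.0258, 0.0259]), array([0.058 , 0.0582, 0.0621, 0.0621]), array([0.0837, 0.0838, 0.0894, 0.0895])]
scene [array([0.0171, 0.0179, 0.0289, 0.0291]), array([0.0607, 0.061 , 0.0653, 0.0654]), array([0.0864, 0.0868, 0.0921, 0.0923])]
```

The numbers hint at a gap of about 1 mm under the shoulder, but a pixel is also about 1 mm. I'll move closer over the lug and measure numerically.

>>> arm_command(deltas=[0.05,0,0.02,0.03,0,0.05,0,0.02,0.035,0,0.05,0,0,0.03,0,0.05,0,0,0,0,0.05,0,0,0,0])

```text
time: 25.68
position: [0.5044, 0.3502, 0.123]
tool_rot: [0.995, -0.101, -0.0, 0.0]
ft_force: [0.3, 0.7, -0.2]
grip_width: 0.0456
grip_force: 0.0
```

```bash
cat > g.py <<'E'
from h import *
s=status.get_obs(); print(s['time'],tojig(s['position']),s['ft_force'])
c=grab('wrist'); J=tojig(cloud(c)); g=c['im'].mean(2)
def rng(name,x0,x1,z0,z1,y0,y1):
    m=(J[...,0]>x0)&(J[...,0]<x1)&(J[...,2]>z0)&(J[...,2]<z1)&(J[...,1]>y0)&(J[...,1]<y1)
    lo=[];hi=[]
    for r in np.where(m.any(1))[0]:
        y=J[r,m[r],1]
        if len(y)>3: lo.append(y.min());hi.append(y.max())
    if lo: print(name,len(lo),'min',np.median(lo).round(4),'max',np.median(hi).round(4),'px',abs(np.median(np.diff(np.sort(y)))).round(5))
    else: print(name,'none')
rng('lugs all, away from pin',-.091,-.088,.071,.078,-.03,.035)
rng('lugs rear',-.064,-.060,.071,.078,-.03,.035)
rng('shoulder',-.078,-.072,.0705,.0745,.026,.036)
rng('hub',-.078,-.072,.066,.0705,.026,.056)
rng('flange',-.09,-.06,.076,.09,.045,.07)
rng('button',-.09,-.06,.076,.09,.07,.1)
rng('nose',-.08,-.071,.062,.0715,-.04,-.0185)
# column profile along the axis top
p=proj(c,fromjig(np.c_[np.full(50,-.0755),np.linspace(.018,.036,50),np.full(50,.0733)]))
for u in range(int(p[:,0].min()),int(p[:,0].max())+1):
    v=int(np.interp(u,np.sort(p[:,0]),p[np.argsort(p[:,0]),1])); print(u,v,J[v,u].round(4),int(g[v,u]))
E
python3 g.py
```

```text
25.675 [-0.07627381  0.02836265  0.12295906] [ 0.31331885  0.74025811 -0.17694156]
lugs all, away from pin 5 min -0.0024 max 0.0262 px 0.00169
lugs rear 7 min -0.0173 max 0.0263 px 0.00069
shoulder 5 min 0.0263 max 0.031 px nan
hub 10 min 0.0269 max 0.0558 px 0.00171
flange 36 min 0.0578 max 0.0624 px nan
button 41 min 0.0839 max 0.0894 px 0.00077
nose 14 min -0.0262 max -0.0192 px 0.00078
310 252 [-0.0766  0.0365  0.0679] 94
311 252 [-0.0768  0.0359  0.0671] 90
312 252 [-0.0765  0.0352  0.0681] 89
313 252 [-0.0766  0.0345  0.0679] 88
314 252 [-0.0766  0.0338  0.0678] 90
315 252 [-0.0768  0.0331  0.0674] 91
316 252 [-0.0766  0.0324  0.0679] 88
317 252 [-0.0763  0.0317  0.0687] 79
318 252 [-0.0752  0.031   0.072 ] 92
319 252 [-0.0755  0.0303  0.0713] 90
320 252 [-0.0755  0.0296  0.0713] 91
321 253 [-0.0762  0.029   0.0711] 95
322 253 [-0.0761  0.0283  0.0715] 85
323 253 [-0.0762  0.0276  0.0712] 71
324 253 [-0.0781  0.0269  0.0655] 84
325 253 [-0.0755  0.0263  0.0734] 91
326 253 [-0.075   0.0256  0.0749] 89
327 253 [-0.0754  0.0249  0.0737] 89
328 253 [-0.075   0.0243  0.0747] 95
329 253 [-0.0755  0.0236  0.0733] 98
330 253 [-0.0749  0.0229  0.0752] 98
331 253 [-0.0752  0.0223  0.0742] 95
332 253 [nan nan nan] 97
333 253 [-0.0752  0.0209  0.0741] 89
334 253 [-0.0748  0.0203  0.0754] 87
335 253 [-0.0756  0.0195  0.0731] 90
336 253 [-0.0751  0.0189  0.0745] 89
337 253 [nan nan nan] 86
  return _methods._mean(a, axis=axis, dtype=dtype,
  ret = ret.dtype.type(ret / rcount)
```

A one-pixel gap of about 0.7–1 mm shows between the lug (0.0266) and the shoulder (0.0273), so the pin backed off slightly on release. I'll nudge it home by pushing gently on the button face with the rear finger. The spring preload of 3 N is more than the sliding friction. Then I'll retreat slowly.

>>> arm_command(deltas=[-0.08,0,-0.02,0,0,-0.08,0,-0.026,0,0,-0.08,0,0,0,0,-0.08,0,0,0.015,0,-0.08,0,0,0.015,0,-0.08,0,0,0.012,0,-0.08,0,0,0.007,0,-0.08,0,0,0,0])

```text
time: 26.72
position: [0.5131, 0.3946, 0.0729]
tool_rot: [0.995, -0.101, -0.001, 0.0]
ft_force: [0.1, 0.5, 0.7]
grip_width: 0.0401
grip_force: 0.0
```

```bash
python3 - <<'E'
from h import *
s=status.get_obs(); print(s['time'],tojig(s['position']),s['ft_force'],s['grip_width'])
E
```

```text
26.725 [-0.07680362  0.07361499  0.07289051] [0.06271057 0.53394286 0.6514258 ] 0.04007734408621946
```

>>> arm_command(deltas=[-0.08,0,0.001,0,0,-0.08,0,0.001,0,0,-0.08,0,0.001,0,0,-0.08,0,0,0,0])

```text
time: 27.22
position: [0.5129, 0.3921, 0.0741]
tool_rot: [0.995, -0.101, 0.0, -0.0]
ft_force: [0.8, -0.9, 0.6]
grip_width: 0.0398
grip_force: 0.0
```

>>> arm_command(deltas=[-0.08,0,0.0005,0,0,-0.08,0,0.0005,0,0,-0.08,0,0.0005,0,0,-0.08,0,0,0,0])

```text
time: 27.72
position: [0.5129, 0.3913, 0.0742]
tool_rot: [0.995, -0.101, 0.001, -0.001]
ft_force: [-0.4, 1.7, 0.7]
grip_width: 0.0397
grip_force: 1.4
```

>>> arm_command(deltas=[-0.08,0,0.0005,0,0,-0.08,0,0.0005,0,0,-0.08,0,0,0,0])

```text
time: 28.1
position: [0.5126, 0.3901, 0.0741]
tool_rot: [0.995, -0.101, 0.0, -0.001]
ft_force: [-0.2, 4.7, 0.8]
grip_width: 0.0398
grip_force: 2.0
```

>>> arm_command(deltas=[-0.08,0,0.0005,0,0,-0.08,0,0.0005,0,0,-0.08,0,0,0,0])

```text
time: 28.48
position: [0.5124, 0.389, 0.0741]
tool_rot: [0.995, -0.101, 0.0, -0.0]
ft_force: [0.5, 4.1, 3.6]
grip_width: 0.0398
grip_force: 2.5
```

```bash
python3 g.py 2>/dev/null | grep -v nan; python3 -c "
from h import *
s=status.get_obs();print(s['ft_force'],s['grip_force'])"
```

```text
28.475 [-0.07634294  0.06800887  0.07407124] [0.47314947 4.09365816 3.62654102]
lugs all, away from pin none
lugs rear 10 min -0.017 max 0.027 px 0.00358
hub 13 min 0.0272 max 0.0557 px 0.00109
flange 40 min 0.0469 max 0.0618 px 0.00048
button 39 min 0.0811 max 0.0872 px 0.0005
nose none
382 282 [-0.065   0.0407  0.0976] 1
384 282 [-0.0657  0.0395  0.0961] 4
385 282 [-0.0656  0.0391  0.0963] 11
386 282 [-0.0652  0.0388  0.0972] 4
387 282 [-0.0779  0.0322  0.0678] 36
388 282 [-0.0785  0.0313  0.0664] 63
389 282 [-0.078   0.031   0.0675] 76
390 282 [-0.0766  0.0312  0.0708] 63
391 282 [-0.0766  0.0307  0.0708] 66
392 282 [-0.0766  0.0301  0.0708] 81
393 282 [-0.0764  0.0296  0.0711] 84
394 282 [-0.0762  0.0292  0.0716] 84
395 282 [-0.0766  0.0285  0.0708] 82
396 282 [-0.0765  0.028   0.071 ] 85
397 282 [-0.0768  0.0273  0.0703] 80
398 282 [-0.0764  0.027   0.0713] 63
399 282 [-0.0757  0.0268  0.0729] 60
400 281 [-0.0749  0.0265  0.0735] 78
401 281 [-0.0743  0.0263  0.0748] 93
402 281 [-0.0745  0.0256  0.0743] 89
403 281 [-0.0746  0.025   0.0741] 88
404 281 [-0.0744  0.0246  0.0745] 89
405 281 [-0.0746  0.024   0.0742] 90
406 281 [-0.0746  0.0235  0.0741] 88
407 281 [-0.0746  0.0229  0.074 ] 92
408 281 [-0.0744  0.0225  0.0744] 90
409 281 [-0.0429  0.0427  0.1481] 52
410 281 [-0.0424  0.0427  0.1492] 24
411 281 [-0.0419  0.0428  0.1506] 8
412 281 [-0.0419  0.0425  0.1504] 18
413 281 [-0.0416  0.0424  0.1512] 16
414 281 [-0.0408  0.0427  0.153 ] 18
415 281 [-0.0404  0.0427  0.154 ] 14
[0.2392204  5.50922931 1.27364327] 2.5183649361133575
```

The shoulder now meets the lug with no gap. I'll back off slowly so the button doesn't snap.

>>> arm_command(deltas=[-0.08,0,-0.0005,0,0,-0.08,0,-0.0005,0,0,-0.08,0,-0.0005,0,0,-0.08,0,-0.0005,0,0,-0.08,0,-0.0005,0,0,-0.08,0,-0.0005,0,0,-0.08,0,-0.0005,0,0,-0.08,0,-0.0005,0,0,-0.08,0,-0.0005,0,0,-0.08,0,-0.0005,0,0,-0.08,0,0,0,0])

```text
time: 29.9
position: [0.5127, 0.3931, 0.0734]
tool_rot: [0.995, -0.101, -0.001, 0.001]
ft_force: [0.3, 0.6, 0.7]
grip_width: 0.0401
grip_force: 0.0
```

```bash
python3 -c "
from h import *
s=status.get_obs();print(s['time'],tojig(s['position']),s['ft_force'],s['grip_force'],s['grip_width'])"
```

```text
29.9 [-0.07687579  0.07203127  0.07344155] [0.2785551  0.64065049 0.67705333] 0.0 0.04011138392726323
```

>>> arm_command(deltas=[-0.08,0,0,-0.006,0,-0.08,0,0,-0.012,0,-0.08,0,0,-0.015,0,-0.08,0,0.02,-0.017,0,-0.08,0,0.023,0,0,-0.08,0,0,0,0,-0.08,0,0,0,0])

```text
time: 30.78
position: [0.5051, 0.3521, 0.1246]
tool_rot: [0.995, -0.101, 0.001, -0.001]
ft_force: [0.1, 0.7, 0.6]
grip_width: 0.0402
grip_force: 0.0
```

```bash
python3 g.py 2>/dev/null
```

```text
30.775 [-0.07597846  0.03038135  0.12461414] [0.09117684 0.72849982 0.59104806]
lugs all, away from pin 4 min -0.0167 max 0.0263 px nan
lugs rear 8 min -0.0168 max 0.0264 px 0.0013
shoulder 6 min 0.027 max 0.0311 px nan
hub 9 min 0.0269 max 0.0554 px 0.00275
flange 36 min 0.0579 max 0.0622 px 0.00065
button 41 min 0.0839 max 0.0892 px 0.00067
nose 14 min -0.0258 max -0.0189 px 0.0007
313 252 [-0.0763  0.0366  0.0695] 89
314 252 [-0.0765  0.0359  0.0687] 88
315 252 [-0.077   0.0353  0.0673] 89
316 252 [-0.077   0.0346  0.0671] 91
317 252 [-0.077   0.0339  0.0673] 86
318 252 [-0.0766  0.0332  0.0685] 92
319 252 [-0.0766  0.0325  0.0683] 92
320 252 [-0.0769  0.0318  0.0674] 88
321 252 [-0.0757  0.0311  0.071 ] 90
322 252 [-0.0756  0.0304  0.0714] 89
323 252 [-0.076   0.0297  0.0703] 90
324 252 [-0.0756  0.029   0.0715] 96
325 252 [-0.0754  0.0283  0.0721] 92
326 252 [-0.0757  0.0276  0.0711] 79
327 252 [-0.0774  0.0269  0.0658] 91
328 252 [-0.0749  0.0263  0.0737] 101
329 252 [-0.0746  0.0257  0.0744] 98
330 252 [-0.0746  0.025   0.0745] 92
331 252 [-0.0747  0.0243  0.0742] 90
332 252 [-0.0746  0.0236  0.0744] 88
333 252 [-0.0745  0.023   0.0747] 85
334 252 [-0.0746  0.0223  0.0744] 91
335 252 [-0.0748  0.0216  0.0737] 97
336 252 [-0.0747  0.0209  0.0741] 98
337 252 [-0.0746  0.0203  0.0745] 100
338 252 [-0.0749  0.0196  0.0735] 95
339 252 [-0.0747  0.0189  0.0742] 101
340 252 [-0.0745  0.0183  0.0749] 100
```

The readings match the earlier ones to within 0.3 mm, so the "gap" was an edge or chamfer effect and the pin was already home. The button is out, nothing is touching it, and I'm handing in.

```bash
python3 -c "
from rig import order
print(order.hand_in())"
```

```text
the job is handed in; nothing more can be done
None
```

The leaf is swung fully down, the pin is through the lugs and leaf with its shoulder home as far as I could measure (within about 0.5 mm), and the button is out. I handed the job in at about 31 s with the robot clear of everything.

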